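# Load a tube and peel the top kit tray off its stack

### The job

Take the red-capped tube out of the blue bin and lay it in the two grey saddles of the top tray, let go of it, then peel that tray off the clinging nested stack: take the orange corner tab and raise that corner first, by a few centimetres, while the opposite corner still rests on the stack. Carry the tray, with the tube lying in its saddles, to the light panel and finish while holding it there: level, centred over the panel, its underside about 15 cm above the panel (10 to 25 cm will do), never let go. Leave the other trays in their holder and do not disturb the other tubes and things on the bench.

Things in the scene. Friction and masses are not known exactly. Their poses are not given: they have to be found in the camera images.
- tray: Top tray of the stack: pale blue, loose, 180 (x) x 150 (y) mm over its rim, 24 high, about 100 g. Origin: centre of the underside of its floor; x along the long side, z up. Floor 3 thick, inner space 150 x 120, rim 15 wide, its upper face at z = 24. It clings to the stack by four springy lugs rubbing on its long walls, 1 to 2 N each, free once a wall has risen 15 to 20 mm.
- tray_tab (a point): Centre of the top face of the tray's orange tab, at (-78, -63.5, 54) in the tray frame, axes as the tray. The tab is an upright fin at the (-x, -y) corner: 10 mm thick, 30 long, 30 above the rim. Its long side lies along the tray's diagonal, 0.682 rad from the tray's x towards its y; it is pinched across that diagonal.
- tray_far (a point): Tray's corner opposite the tab, underside of the rim: (90, 75, 20) in the tray frame.
- tray_cradle (a point): Middle of a tube's axis when it lies along x in the tray's saddles: (0, 0, 19) in the tray frame, axes as the tray. Two pairs of grey saddle blocks at x = -30 and +30 (each 10 long, tops at z = 14, inner faces at y = -7.5 and 7.5); end stops at x = -55 and +55. Between the saddles the floor is free for fingertips.
- stack: The lower trays, nested into one loose unit, white and grey, 180 x 150 x 44 mm, 1.1 kg. Origin: centre of its underside, axes as the tray's at the start. Its rim (z = 44) carries the tray's rim; the tray's origin then lies at z = 24 of the stack. The tray's walls have about 4.5 mm of side play in it.
- stack_far (a point): Corner of the stack's rim under tray_far at the start: (90, 75, 44) in the stack frame.
- holder: Fixed aluminium base plate 206 x 176 x 8 mm with four low blue guides (24 high) around the stack. Origin: centre of its underside.
- bin: Fixed blue bin, 130 (x) x 206 (y) mm. Three compartments side by side at y = -65, 0, 65; walls 12 to 18 high, back (+x) wall 50 and sides behind x = 41 45 high. In each a tube lies along x on saddles at x = -30 and +30 (tops 20 high), its axis 25 above the bench; between the saddles the floor (4 thick) is free. Origin: centre of its underside.
- tube_red: Red-capped tube: pale cylinder 18 mm dia, 90 long, about 20 g, loose, the red cap on the 26 mm at its +x end. Origin: middle of its axis; x along the axis. Lies in one of the bin's compartments.
- tube_green: Green-capped tube, otherwise the same; stays in the bin.
- tube_yellow: Yellow-capped tube, otherwise the same; stays in the bin.
- panel: Fixed light panel: black slab 200 x 160 x 16 mm with a white glowing top. Origin: centre of its underside, z up.
- panel_top (a point): Centre of the light panel's top face, 17.5 mm above the bench.
- wash_bottle: Bystander at the back of the bench: clear round bottle with blue cap, 60 dia x 150 high (mm). Origin: centre of its underside.
- jar: Bystander at the back of the bench: amber glass jar with white lid, 64 dia x 75 high (mm). Origin: centre of its underside.
- tip_box: Bystander at the back of the bench: blue box with clear lid, 120 x 87 x 63 (mm). Origin: centre of its underside.
- label_roll: Bystander at the back of the bench: white roll, 76 dia x 35 high, flat (mm). Origin: centre of its underside.
Not all that is in view belongs to the job. Of the things that look like the tray, the smaller one is meant.

How it is judged:
On the way, in this order (a step that is already met when the one before it is completed fails the run):
1. the red-capped tube lies in the saddles of the top tray, let go, the tray still nested (x of tube_red in the frame of tray_cradle between -0.02 and 0.02 m and y of tube_red in the frame of tray_cradle between -0.007 and 0.007 m and z of tube_red in the frame of tray_cradle between -0.006 and 0.006 m and contact force between the fingers and tube_red below 0.1 N and angle between the x axis of tube_red and the x axis of tray, either way round below 0.15 rad and z of tray in the frame of stack below 0.028 m), for 0.3 s.
2. the tab's corner is raised by at least 20 mm while the opposite corner still rests on the stack (within 12 mm) (z of tray_tab in the frame of stack above 0.098 m and distance between tray_far and stack_far below 0.012 m), for 0.05 s.
At the end, for the whole second after the job is handed in: Gripper holds the tray at rest, middle within 50 mm of the panel centre, underside 90-270 mm above the panel, level within 0.3 rad; red tube in its saddles (20 mm along, 7 across, 6 in height); lower trays within 15 mm of their start; other tubes in the bin (contact force between the fingers and tray above 1 N and horizontal distance between tray_cradle and panel_top below 0.05 m and z of tray in the frame of panel_top between 0.09 and 0.27 m and angle between tray's own z axis and vertical below 0.3 rad and linear speed of each of tray, tube_red below 0.03 m/s and x of tube_red in the frame of tray_cradle between -0.02 and 0.02 m and y of tube_red in the frame of tray_cradle between -0.007 and 0.007 m and z of tube_red in the frame of tray_cradle between -0.006 and 0.006 m and angle between the x axis of tube_red and the x axis of tray, either way round below 0.15 rad and contact force between tray and stack below 0.1 N and distance of stack from where it was at the start of the episode below 0.015 m and z of each of tube_green, tube_yellow in the frame of bin below 0.035 m); the arm keeps its last pose, push and grip.
It fails at once if the lower trays are pulled out of place (15 mm) or tipped (0.12 rad) (distance of stack from where it was at the start of the episode above 0.015 m or angle between stack's own z axis and vertical above 0.12 rad).
It fails at once if another tube or a bystander is disturbed (moved 30 mm) (distance of any of tube_green, tube_yellow, wash_bottle, jar, tip_box, label_roll from where it was at the start of the episode above 0.03 m).
It also fails if it takes over 64 s, if anything falls off the work surface, if the arm or the gripper's body presses on something with over 40 N, if the wrist force passes 120 N, or if a joint passes its speed limit or range.

### The arm

A 6-joint arm with a two-finger parallel gripper is mounted at the origin on the work surface. World frame = base frame: x ahead of the robot, y to its left, z up, the work surface at z = 0. Lengths are in m, angles in rad, forces in N, time in s.
With the tool pointing down it reaches from about 0.375 to 0.9 m from the base axis. Payload 3.1 kg.
Tool frame: the origin (TCP) lies between the finger pads; the fingertips stand 17 mm ahead of it and the grasp point (between the pads) lies 2 mm behind it (robot.nose_length is the distance from the TCP to the fingertips, in m); z points along the fingers, y is the line along which they close (so a half turn about z gives the same grasp; the last joint's range is limited). The gripper opens to 87 mm and grips with 3 to 60 N. Pads are 19 mm wide; open, the fingers measure 117 mm over their backs; the gripper's body (75 mm by 190 mm) begins 51 mm behind the grasp point.
Start: joints at [1.01, 0.527, 1.433, -0, 1.181, -0.178], TCP at [0.233, 0.58, 0.24] pointing down, gripper open.
Joint ranges: [-3.08, 3.08], [-0.75, 2.2], [0.22, 2.44], [-1.43, 4.57], [0, 2.65], [-2.85, 2.85]. Speed limits (rad/s): [2.79, 2.79, 3.14, 3.14, 3.14, 3.14].

### API

Orientations are given as a unit quaternion [x, y, z, w].
In Python, from rig import robot, cams gives the robot as it stands.
- The arm moves only by the shell command python3 -m pendant 'ROWS' [FORCE]. ROWS is JSON, a list of rows, each an object with "jaw": the opening, from 0 (shut) to 1 (fully open); "linear": the shift along the tool's x, y, z in cm, a list of three; "twist": the turn about the tool's z in degrees. A call has 1 to 12 rows; each row shifts and turns the commanded pose from where the row before left it, along the tool's axes as they then stand; what a row does not reach is not made up. A row lasts 1/12 s, in which the tool goes at most 41.7 mm and 7.16 degrees, less where a joint would pass 70% of its speed; a pose out of reach is approached as far as the arm can. A call is refused whole if a number of a shift passes 4.17 or a number of a turn 7.16, either way. A call with a gripper value outside its range is refused whole. The fingers move at their own pace and stop on an object; FORCE is the grip in N (left out, the last holds). Time passes only in rows, so rows that do not move let the fingers close. It gives the time, the measured TCP pose, the force, the opening and the grip force at its end, in the units of the state.
- robot.get_obs(): the state, without advancing time (a new reading comes with each control period).
- cams.camera(name): name is "scene" or "top"; returns a dict with "color" (384x512x3 uint8, blue, green, red), "depth" (384x512 float32, m along the optical axis (not along the pixel's ray), 0 where there is no reading), "fov_y" (degrees; the focal length in pixels is half the picture's height over the tangent of half this angle, whatever the lens; pixels are square), "cx", "cy" (the principal point, pixels), "view" (4x4, takes a point from world to camera coordinates). Camera axes: x right, y down, z forward; pixel columns grow to the right and rows downward; lengths in m; the calibration is good to about 2 mm. A picture is of the moment at which its call begins.
- robot.hand_in(): hands the job in; it is judged then, once.
The state is a dict: "time": time; "q": joint angles; "joint_velocities": joint speeds; "joint_torque": joint torques, N m; "position": TCP position; "tool_rot": TCP orientation; "ft_force": force on the tool from outside, world axes, zero at the start; "moment": the same for the moment, N m; "grip_width": finger opening in m; "grip_force": force on a finger pad.
Only numpy, scipy, OpenCV 4.12 (cv2) and the standard library are available. Lean on these libraries where they do the work, as an engineer would, in place of code of your own. Each camera call takes 0.05 s, during which the arm holds its last target. There are 200 camera calls.

## Working session

There is one attempt and no reset: what is moved stays moved. The work goes in short steps, Python scripts to look and compute and a shell command to move; the robot and the scene stay as the last step left them, time stands still between calls to the robot, and variables do not carry over. Pictures are saved under pics/ and viewed, at most 13 in all, crops included, and the job is handed in when it is done.

```bash
ls; mkdir -p pics
cat > h.py <<'E'
import numpy as np, cv2
from rig import robot, cams
def grab(n):
    c=cams.camera(n); h=c["color"].shape[0]
    c["f"]=h/2/np.tan(np.radians(c["fov_y"])/2); c["inv"]=np.linalg.inv(c["view"]); return c
def ray(c,u,v):
    d=np.array([(u-c["cx"])/c["f"],(v-c["cy"])/c["f"],1.]); return c["inv"][:3,3], c["inv"][:3,:3]@d
def onplane(c,u,v,z):
    o,d=ray(c,u,v); return o+d*(z-o[2])/d[2]
def deproj(c,u,v):
    o,d=ray(c,u,v); return o+d*c["depth"][int(round(v)),int(round(u))]
def cloud(c):
    h,w=c["depth"].shape; u,v=np.meshgrid(np.arange(w),np.arange(h))
    d=np.stack([(u-c["cx"])/c["f"],(v-c["cy"])/c["f"],np.ones_like(u)],-1)*c["depth"][...,None]
    return d@c["inv"][:3,:3].T+c["inv"][:3,3]
E
python3 - <<'E'
from h import *
for n in("scene","top"):
    c=grab(n); print(n,c["fov_y"],c["cx"],c["cy"],c["inv"].round(3).tolist()); cv2.imwrite(f"pics/{n}0.png",c["color"])
    np.savez(f"{n}0.npz",**c)
print(robot.get_obs())
E
```

```text
pics
scene 52.318309135739625 257.58387950092043 186.96229536919688 [[-0.013, 0.764, -0.645, 1.135], [1.0, 0.001, -0.019, 0.003], [-0.014, -0.645, -0.764, 0.825], [0.0, 0.0, 0.0, 1.0]]
top 42.84489670483426 252.9761152829928 192.44261145669162 [[0.006, -0.999, 0.052, 0.428], [-1.0, -0.007, -0.01, 0.003], [0.01, -0.052, -0.999, 1.315], [0.0, 0.0, 0.0, 1.0]]
{'time': 0.1, 'q': array([ 1.00949717e+00,  5.28367552e-01,  1.43377749e+00, -9.06062323e-07,
        1.18139960e+00, -1.78510460e-01]), 'joint_velocities': array([-0.00190316, -0.00230275, -0.00332987,  0.00081229,  0.00107118,
        0.00053502]), 'joint_torque': array([-3.51161907e-04, -4.40982735e+01, -1.77150285e+01,  6.34911004e-02,
        5.33739477e-02, -3.06729908e-05]), 'position': array([0.23308213, 0.57923466, 0.23867187]), 'tool_rot': array([ 1.90227708e-01,  9.81739511e-01, -9.10130412e-04, -3.52457053e-04]), 'ft_force': array([ 0.61459359,  0.46648558, -0.58465471]), 'moment': array([ 0.00489723,  0.02178917, -0.0116139 ]), 'grip_force': 0.0, 'grip_width': 0.08665794560318599}
```

```bash
python3 -c "
import cv2,numpy as np
a=cv2.imread('pics/scene0.png');b=cv2.imread('pics/top0.png')
cv2.imwrite('pics/both.png',cv2.resize(np.hstack([a,b]),(800,300)))"
```

```text
(no output)
```

View pics/top0.png

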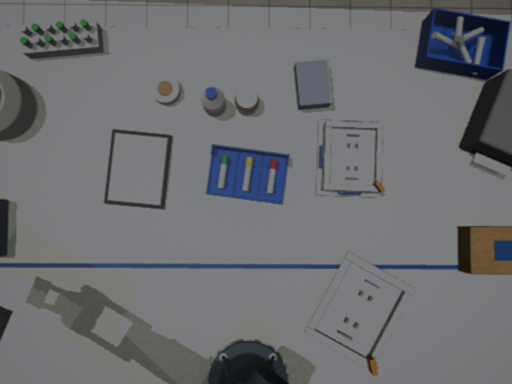

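View pics/scene0.png

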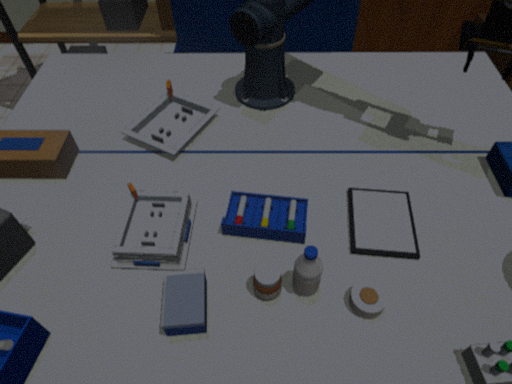

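Top view: the two tray-like things are at (351,157), on the holder with blue guides, orange tab at (379,186), and at (360,308), loose and larger on the bench, tab at (373,366). The one on the holder is the smaller and sits on a nested stack, so it is the one meant. The bin is at (248,174) with the red tube at (272,176), and the panel is at (139,169).

Run:
```python
from h import *
C={n:dict(np.load(f"{n}0.npz")) for n in("top","scene")}
for c in C.values(): c["f"]=float(c["f"])
t,s=C["top"],C["scene"]
def hsvmask(c,lo,hi,box):
    m=cv2.inRange(cv2.cvtColor(c["color"],cv2.COLOR_BGR2HSV),lo,hi); k=np.zeros_like(m); x0,y0,x1,y1=box; k[y0:y1,x0:x1]=255; return m&k
def st(c,m,name,z):
    v,u=np.nonzero(m); P=cloud(c)[v,u]; 
    print(name,len(u),"px",u.mean().round(1),v.mean().round(1),"plane",onplane(c,u.mean(),v.mean(),z).round(4),"depth med",np.median(P,0).round(4))
for c,n,b in((t,"top",(200,140,295,205)),(s,"scene",(215,185,315,245))):
    st(c,hsvmask(c,(0,120,60),(6,255,255),b)|hsvmask(c,(172,120,60),(180,255,255),b),n+" redcap",.03)
    st(c,hsvmask(c,(22,110,80),(35,255,255),b),n+" yellowcap",.03)
    st(c,hsvmask(c,(45,110,50),(85,255,255),b),n+" greencap",.03)
st(t,hsvmask(t,(5,150,100),(20,255,255),(365,170,390,200)),"tab top",.08)
st(s,hsvmask(s,(5,150,100),(20,255,255),(120,175,145,205)),"tab scene",.08)
# pale tube bodies top
m=hsvmask(t,(0,0,110),(180,90,255),(200,140,295,205))
n,l,stt,cc=cv2.connectedComponentsWithStats(m)
for i in range(1,n):
    if 60<stt[i,4]<600: print("pale",stt[i],cc[i].round(1),onplane(t,*cc[i],.03).round(4),cv2.minAreaRect(np.argwhere(l==i)[:,::-1].astype(np.float32)))
# panel
m=hsvmask(t,(0,0,0),(180,255,60),(95,120,180,215)); k=max(cv2.findContours(m,0,2)[0],key=cv2.contourArea)
r=cv2.minAreaRect(k); print("panel",r,onplane(t,*r[0],.0175).round(4))
bx=cv2.boxPoints(r); print([onplane(t,*p,.016)[:2].round(3).tolist() for p in bx])
# blue bin
m=hsvmask(t,(105,120,50),(130,255,255),(200,140,295,205)); k=max(cv2.findContours(m,0,2)[0],key=cv2.contourArea)
r=cv2.minAreaRect(k);print("bin",r,[onplane(t,*p,.03)[:2].round(3).tolist() for p in cv2.boxPoints(r)])
a=cv2.resize(t["color"][110:210,305:400],None,fx=4.2,fy=5.6*.75,interpolation=2); b=cv2.resize(s["color"][175:275,100:210],(400,420),interpolation=2)
cv2.imwrite("pics/crop1.png",np.hstack([a,b]));
P=cloud(t)
for u,v in((351,124),(351,190),(325,155),(379,155),(351,157),(330,215)): print(u,v,P[v,u].round(3))
```

```text
top redcap 45 px 273.1 163.7 plane [ 0.571  -0.0622  0.03  ] depth med [ 0.5702 -0.0618  0.0326]
top yellowcap 43 px 248.7 161.6 plane [0.5762 0.0024 0.03  ] depth med [0.575  0.0015 0.0322]
top greencap 47 px 224.0 158.4 plane [0.5842 0.0675 0.03  ] depth med [0.5848 0.0674 0.0315]
scene redcap 43 px 238.4 219.2 plane [ 0.5694 -0.063   0.03  ] depth med [ 0.5721 -0.0615  0.0332]
scene yellowcap 48 px 264.5 221.6 plane [0.5766 0.002  0.03  ] depth med [0.5788 0.002  0.0331]
scene greencap 53 px 290.4 224.3 plane [0.5845 0.0657 0.03  ] depth med [0.587  0.0651 0.0325]
tab top 28 px 379.5 185.9 plane [ 0.5109 -0.3297  0.08  ] depth med [ 0.5103 -0.3276  0.0856]
tab scene 18 px 130.9 186.7 plane [ 0.5061 -0.3332  0.08  ] depth med [ 0.5117 -0.3304  0.0865]
pale [218 164   8  24 125] [221.4 175.1] [0.5398 0.0741 0.03  ] ((221.2630157470703, 175.54046630859375), (5.3980302810668945, 23.644893646240234), 8.746162414550781)
pale [242 166   9  24 122] [246.1 177.6] [0.5337 0.0089 0.03  ] ((245.9299774169922, 177.49000549316406), (5.374011516571045, 23.900211334228516), 8.130102157592773)
pale [267 169   8  24 114] [270.7 180.5] [ 0.5266 -0.0561  0.03  ] ((270.7099914550781, 180.52999877929688), (4.666904926300049, 23.758790969848633), 8.130102157592773)
panel ((137.89633178710938, 168.93292236328125), (59.85388946533203, 74.09954071044922), 6.34019136428833) [0.5559 0.2965 0.0175]
[[0.466, 0.385], [0.663, 0.367], [0.647, 0.208], [0.45, 0.227]]
bin ((247.11441040039062, 173.85330200195312), (77.32420349121094, 49.22822570800781), 7.696051120758057) [[0.492, 0.115], [0.621, 0.099], [0.595, -0.103], [0.466, -0.086]]
351 124 [ 0.674 -0.264  0.054]
351 190 [ 0.502 -0.263  0.053]
325 155 [ 0.592 -0.195  0.056]
379 155 [ 0.593 -0.336  0.055]
351 157 [ 0.59  -0.267  0.036]
330 215 [ 0.437 -0.218 -0.001]
```

View pics/crop1.png

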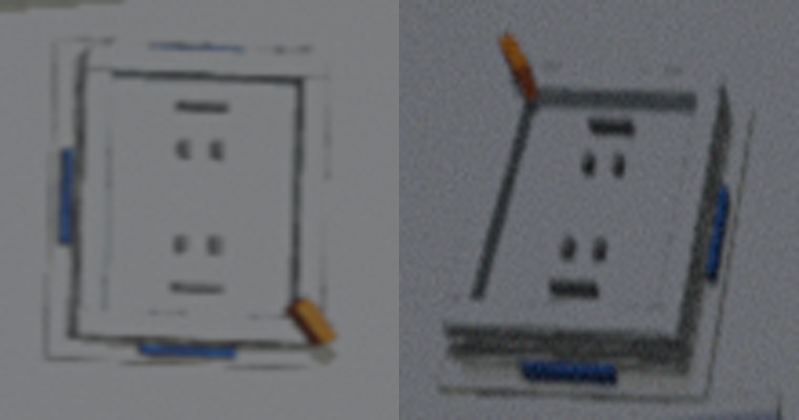

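The crop confirms it: the smaller tray is nested on the stack between the blue guides, its tab at the near-right corner, with the saddles and end stops visible. I'll start moving above the bin and refine the tray pose in the same turn.

```bash
python3 -m pendant '[{"jaw":0.31,"linear":[-2.2,-2,0],"twist":0},{"jaw":0.31,"linear":[-2.2,-2,0],"twist":0},{"jaw":0.31,"linear":[-2.2,-2,0],"twist":0},{"jaw":0.31,"linear":[-2.2,-2,0],"twist":0},{"jaw":0.31,"linear":[-2.2,-2,0],"twist":0},{"jaw":0.31,"linear":[-2.2,-2,0],"twist":0},{"jaw":0.31,"linear":[-2.2,-2,0],"twist":0},{"jaw":0.31,"linear":[-2.2,-2,0],"twist":0},{"jaw":0.31,"linear":[-2.2,-2,0],"twist":0},{"jaw":0.31,"linear":[-2.2,-2,0],"twist":0},{"jaw":0.31,"linear":[-2.2,-2,0],"twist":0},{"jaw":0.31,"linear":[-2.2,-2,0],"twist":0}]' 20
cat >> h.py <<'E'
from scipy.spatial.transform import Rotation as Ro
def go(x,y,z,yang=None):
    "offset in tool axes (cm) and twist (deg) to bring TCP to x,y,z, tool y at world angle yang (deg)"
    o=robot.get_obs(); R=Ro.from_quat(o["tool_rot"]); d=np.array([x,y,z])-o["position"]
    a=np.degrees(np.arctan2(*R.as_matrix()[[1,0],1]))
    print("t",round(o["time"],2),"pos",o["position"].round(4),"yang",a.round(2),"lin cm",(R.inv().apply(d)*100).round(2),"twist",None if yang is None else (-(yang-a)).round(2),"q6",o["q"][5].round(2),"w",round(o["grip_width"],4),"gf",round(o["grip_force"],2),"F",o["ft_force"].round(1))
E
python3 - <<'E'
from h import *
C={n:dict(np.load(f"{n}0.npz")) for n in("top","scene")}
for n,c in C.items():
    c["f"]=float(c["f"]); P=cloud(c)
    reg=(P[...,0]>.47)&(P[...,0]<.71)&(P[...,1]>-.38)&(P[...,1]<-.16)
    m=(reg&(P[...,2]>.048)&(P[...,2]<.064)); 
    pts=P[m][:,:2].astype(np.float32)
    r=cv2.minAreaRect(pts); print(n,"rim",len(pts),r)
    for q in(1,99): print(np.percentile(pts,q,axis=0).round(4))
    T=P[reg&(P[...,2]>.07)]; print("tab",len(T),T.mean(0).round(4),np.percentile(T[:,2],90).round(4))
t=C["top"]
g=cv2.cvtColor(t["color"],cv2.COLOR_BGR2GRAY)[125:190,335:370]
b=cv2.GaussianBlur(g,(0,0),6); m=((b.astype(int)-g)>18).astype(np.uint8)
n,l,s,cc=cv2.connectedComponentsWithStats(m)
for i in range(1,n):
    if s[i,4]>2: u,v=cc[i]+[335,125]; print(s[i,4],u.round(1),v.round(1),onplane(t,u,v,.046)[:2].round(4))
go(.5385,-.0588,.10,83.4)
E
```

```text
time: 1.1
position: [0.3888, 0.2571, 0.2393]
tool_rot: [0.19, 0.982, -0.0, -0.0]
ft_force: [0.7, 0.2, -0.7]
grip_width: 0.0278
grip_force: 0.0
top rim 1388 ((0.5901572108268738, -0.26744017004966736), (0.15144981443881989, 0.1823105663061142), 87.66279602050781)
[ 0.4995 -0.3429]
[ 0.6808 -0.1908]
tab 63 [ 0.5103 -0.3264  0.0836] 0.0875
scene rim 1596 ((0.5901995897293091, -0.27011534571647644), (0.15068063139915466, 0.1833111196756363), 88.01647186279297)
[ 0.5007 -0.3453]
[ 0.6816 -0.1938]
tab 63 [ 0.5137 -0.3287  0.0826] 0.0871
62 352.4 127.8 [ 0.6652 -0.2688]
30 352.3 135.1 [ 0.6461 -0.2685]
12 348.1 145.2 [ 0.6194 -0.2574]
12 356.0 145.5 [ 0.6187 -0.2781]
11 347.1 167.6 [ 0.5604 -0.2545]
16 355.5 168.0 [ 0.5596 -0.2765]
28 350.8 178.3 [ 0.5325 -0.2641]
t 1.1 pos [0.3888 0.2571 0.2393] yang 68.07 lin cm [-25.69 -23.71  13.93] twist -15.33 q6 -0.84 w 0.0278 gf 0.0 F [ 0.7  0.2 -0.7]
```

```bash
python3 -m pendant '[{"jaw":0.31,"linear":[-2.14,-1.98,0],"twist":0},{"jaw":0.31,"linear":[-2.14,-1.98,0],"twist":0},{"jaw":0.31,"linear":[-2.14,-1.98,0],"twist":0},{"jaw":0.31,"linear":[-2.14,-1.98,0],"twist":0},{"jaw":0.31,"linear":[-2.14,-1.98,0],"twist":0},{"jaw":0.31,"linear":[-2.14,-1.98,0],"twist":0},{"jaw":0.31,"linear":[-2.14,-1.98,0],"twist":0},{"jaw":0.31,"linear":[-2.14,-1.98,0],"twist":0},{"jaw":0.31,"linear":[-2.14,-1.98,0],"twist":0},{"jaw":0.31,"linear":[-2.14,-1.98,0],"twist":0},{"jaw":0.31,"linear":[-2.14,-1.98,0],"twist":0},{"jaw":0.31,"linear":[-2.14,-1.98,0],"twist":0}]' 20
python3 -m pendant '[{"jaw":0.31,"linear":[0,0,2],"twist":-5.1},{"jaw":0.31,"linear":[0,0,3],"twist":-5.1},{"jaw":0.31,"linear":[0,0,3],"twist":-5.1},{"jaw":0.31,"linear":[0,0,3],"twist":0},{"jaw":0.31,"linear":[0,0,2],"twist":0},{"jaw":0.31,"linear":[0,0,0],"twist":0},{"jaw":0.31,"linear":[0,0,0],"twist":0}]'
python3 - <<'E'
from h import *
go(.5385,-.0588,.029,83.4)
ims=[]
for n,b in(("top",(190,125,310,215)),("scene",(205,170,325,260))):
    c=grab(n); ims.append(cv2.resize(c["color"][b[1]:b[3],b[0]:b[2]],(400,300),interpolation=2))
cv2.imwrite("pics/near1.png",np.hstack(ims))
E
```

```text
time: 2.1
position: [0.5382, -0.0591, 0.2392]
tool_rot: [0.19, 0.982, 0.0, -0.0]
ft_force: [0.1, 0.5, -0.0]
grip_width: 0.0272
grip_force: 0.0
time: 2.68
position: [0.5373, -0.0576, 0.1086]
tool_rot: [0.058, 0.998, 0.0, -0.002]
ft_force: [0.5, 0.5, -0.7]
grip_width: 0.0272
grip_force: 0.0
t 2.68 pos [ 0.5373 -0.0576  0.1086] yang 83.36 lin cm [-0.16 -0.11  7.95] twist -0.04 q6 -1.77 w 0.0272 gf 0.0 F [ 0.5  0.5 -0.7]
```

View pics/near1.png

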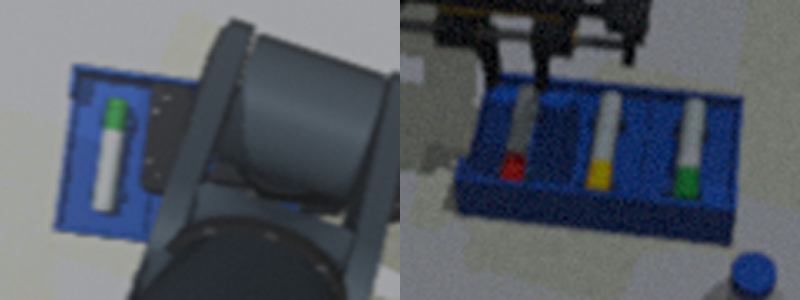

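The scene half shows the two fingers (at 490 and 545, 70) straddling the red tube (520,120), so I'm descending.

```bash
python3 -m pendant '[{"jaw":0.31,"linear":[-0.16,-0.11,2],"twist":0},{"jaw":0.31,"linear":[0,0,2],"twist":0},{"jaw":0.31,"linear":[0,0,1.5],"twist":0},{"jaw":0.31,"linear":[0,0,1.3],"twist":0},{"jaw":0.31,"linear":[0,0,1],"twist":0},{"jaw":0.31,"linear":[0,0,0],"twist":0},{"jaw":0.31,"linear":[0,0,0],"twist":0}]' 15
python3 -c "
from h import *
go(.5385,-.0588,.029,83.4)"
```

```text
time: 3.37
position: [0.5402, -0.0592, 0.0323]
tool_rot: [0.058, 0.998, -0.0, 0.001]
ft_force: [-0.1, 0.3, 0.4]
grip_width: 0.0271
grip_force: 0.0
t 3.37 pos [ 0.5402 -0.0592  0.0323] yang 83.37 lin cm [0.18 0.02 0.33] twist -0.03 q6 -1.77 w 0.0271 gf 0.0 F [-0.1  0.3  0.4]
```

```bash
python3 -m pendant '[{"jaw":0.31,"linear":[0.1,0,0.3],"twist":0},{"jaw":0.31,"linear":[0,0,0],"twist":0},{"jaw":0.1,"linear":[0,0,0],"twist":0},{"jaw":0.1,"linear":[0,0,0],"twist":0},{"jaw":0.1,"linear":[0,0,0],"twist":0},{"jaw":0.1,"linear":[0,0,0],"twist":0},{"jaw":0.1,"linear":[0,0,0],"twist":0}]' 12
python3 -m pendant '[{"jaw":0.1,"linear":[0,0,-1],"twist":0},{"jaw":0.1,"linear":[0,0,-2],"twist":0},{"jaw":0.1,"linear":[0,0,-3],"twist":0},{"jaw":0.1,"linear":[0,0,-3],"twist":0},{"jaw":0.1,"linear":[0,0,-2],"twist":0},{"jaw":0.1,"linear":[0,0,-1],"twist":0},{"jaw":0.1,"linear":[0,0,0],"twist":0}]'
python3 -c "
from h import *
go(.59,-.268,.055,87.8)
for n,b in (('scene',(180,150,325,260)),):
    c=grab(n); cv2.imwrite('pics/near2.png',cv2.resize(c['color'][b[1]:b[3],b[0]:b[2]],(527,400),interpolation=2))"
```

```text
time: 3.95
position: [0.5389, -0.0595, 0.0289]
tool_rot: [0.058, 0.998, -0.0, 0.0]
ft_force: [-0.2, -3.5, 2.7]
grip_width: 0.0174
grip_force: 12.0
time: 4.53
position: [0.5399, -0.0589, 0.1511]
tool_rot: [0.058, 0.998, -0.0, 0.002]
ft_force: [-0.2, 0.2, -0.5]
grip_width: 0.0173
grip_force: 12.0
t 4.53 pos [ 0.5399 -0.0589  0.1511] yang 83.38 lin cm [ -7.34 -20.19   9.66] twist -4.42 q6 -1.77 w 0.0173 gf 11.99 F [-0.2  0.2 -0.5]
```

View pics/near2.png

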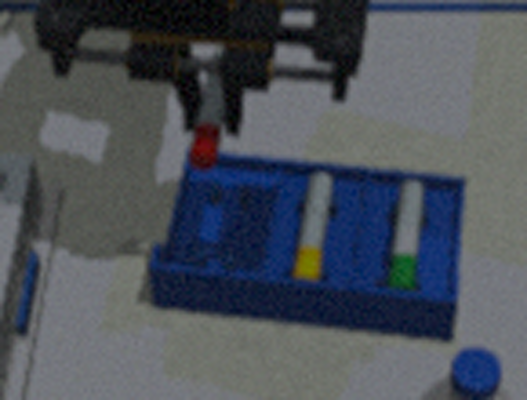

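The red tube is held level in the fingers and the other two tubes are in place. Next I carry it to above the tray.

```bash
python3 -m pendant '[{"jaw":0.1,"linear":[-0.5,-1.2,0],"twist":0},{"jaw":0.1,"linear":[-0.83,-2.3,0],"twist":0},{"jaw":0.1,"linear":[-0.93,-2.6,0],"twist":0},{"jaw":0.1,"linear":[-0.93,-2.6,0],"twist":0},{"jaw":0.1,"linear":[-0.93,-2.6,0],"twist":0},{"jaw":0.1,"linear":[-0.93,-2.6,0],"twist":0},{"jaw":0.1,"linear":[-0.93,-2.6,0],"twist":0},{"jaw":0.1,"linear":[-0.86,-2.4,0],"twist":-2.2},{"jaw":0.1,"linear":[-0.5,-1.3,0],"twist":-2.2},{"jaw":0.1,"linear":[0,0,2],"twist":0},{"jaw":0.1,"linear":[0,0,2],"twist":0},{"jaw":0.1,"linear":[0,0,0],"twist":0}]'
python3 -c "
from h import *
go(.59,-.268,.055,87.8)
c=grab('scene'); np.savez('s1.npz',**c)
P=cloud(c); h=cv2.cvtColor(c['color'],cv2.COLOR_BGR2HSV)
m=((h[...,0]<7)|(h[...,0]>172))&(h[...,1]>120)&(h[...,2]>50)&(P[...,2]>.05)&(P[...,0]<.75)&(P[...,0]>.5)
v,u=np.nonzero(m); print(len(u),u.mean(),v.mean(),P[m].mean(0).round(4),np.ptp(u),np.ptp(v)); print(onplane(c,u.mean(),v.mean(),.111).round(4))
cv2.imwrite('pics/near3.png',cv2.resize(c['color'][130:280,90:240],(500,500),interpolation=2))"
```

```text
time: 5.58
position: [0.585, -0.2673, 0.1024]
tool_rot: [0.02, 1.0, 0.003, -0.005]
ft_force: [-0.7, 1.1, -1.2]
grip_width: 0.0172
grip_force: 12.0
t 5.58 pos [ 0.585  -0.2673  0.1024] yang 87.68 lin cm [-0.55 -0.08  4.73] twist -0.12 q6 -2.13 w 0.0172 gf 11.99 F [-0.7  1.1 -1.2]
75 146.14666666666668 218.81333333333333 [ 0.6214 -0.2665  0.1038] 8 11
[ 0.6266 -0.2638  0.111 ]
```

View pics/near3.png

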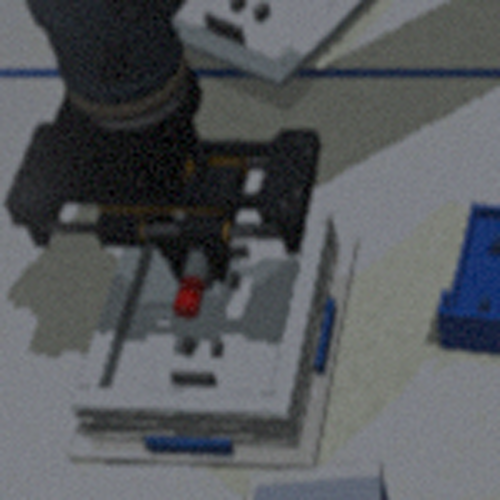

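The tube hangs over the saddles, aligned, with the cap ahead at crop (188,297). Lowering now.

```bash
python3 -m pendant '[{"jaw":0.1,"linear":[-0.25,-0.05,1],"twist":0},{"jaw":0.1,"linear":[0,0,1.2],"twist":0},{"jaw":0.1,"linear":[0,0,0.7],"twist":0},{"jaw":0.1,"linear":[0,0,0.4],"twist":0},{"jaw":0.1,"linear":[0,0,0.3],"twist":0},{"jaw":0.1,"linear":[0,0,0],"twist":0},{"jaw":0.1,"linear":[0,0,0],"twist":0}]'
python3 -c "
from h import *
go(.59,-.268,.055,87.8)"
```

```text
time: 6.22
position: [0.5913, -0.2685, 0.0728]
tool_rot: [0.019, 1.0, -0.0, 0.0]
ft_force: [0.4, 0.6, -0.5]
grip_width: 0.0171
grip_force: 12.0
t 6.22 pos [ 0.5913 -0.2685  0.0728] yang 87.78 lin cm [0.14 0.05 1.78] twist -0.02 q6 -2.13 w 0.0171 gf 11.99 F [ 0.4  0.6 -0.5]
```

```bash
python3 -m pendant '[{"jaw":0.1,"linear":[0.2,0.05,0.7],"twist":0},{"jaw":0.1,"linear":[0,0,0.4],"twist":0},{"jaw":0.1,"linear":[0,0,0.3],"twist":0},{"jaw":0.1,"linear":[0,0,0.2],"twist":0},{"jaw":0.1,"linear":[0,0,0],"twist":0},{"jaw":0.1,"linear":[0,0,0],"twist":0}]'
python3 -c "
from h import *
go(.59,-.268,.055,87.8)"
```

```text
time: 6.72
position: [0.5892, -0.2684, 0.0566]
tool_rot: [0.019, 1.0, -0.0, 0.0]
ft_force: [-0.8, -1.3, 0.5]
grip_width: 0.0177
grip_force: 12.0
t 6.72 pos [ 0.5892 -0.2684  0.0566] yang 87.77 lin cm [-0.08  0.04  0.16] twist -0.03 q6 -2.13 w 0.0177 gf 11.99 F [-0.8 -1.3  0.5]
```

```bash
python3 -m pendant '[{"jaw":0.1,"linear":[0,0,0.12],"twist":0},{"jaw":0.1,"linear":[0,0,0],"twist":0},{"jaw":0.34,"linear":[0,0,0],"twist":0},{"jaw":0.34,"linear":[0,0,0],"twist":0},{"jaw":0.34,"linear":[0,0,0],"twist":0},{"jaw":0.34,"linear":[0,0,0],"twist":0},{"jaw":0.34,"linear":[0,0,-1],"twist":0},{"jaw":0.34,"linear":[0,0,-2],"twist":0},{"jaw":0.34,"linear":[0,0,-3],"twist":0},{"jaw":0.34,"linear":[0,0,-3],"twist":0},{"jaw":0.34,"linear":[0,0,-1],"twist":0},{"jaw":0.34,"linear":[0,0,0],"twist":0}]'
python3 -c "
from h import *
go(.51,-.328,.15,-51.0)
c=grab('scene'); np.savez('s2.npz',**c)
cv2.imwrite('pics/near4.png',cv2.resize(c['color'][165:285,95:215],(500,500),interpolation=2))"
```

```text
time: 7.72
position: [0.5912, -0.2691, 0.1594]
tool_rot: [0.019, 1.0, -0.002, 0.003]
ft_force: [-0.2, -0.4, -1.0]
grip_width: 0.0298
grip_force: 0.0
t 7.72 pos [ 0.5912 -0.2691  0.1594] yang 87.78 lin cm [ 7.9  -6.2   0.91] twist 138.78 q6 -2.13 w 0.0298 gf 0.0 F [-0.2 -0.4 -1. ]
```

View pics/near4.png

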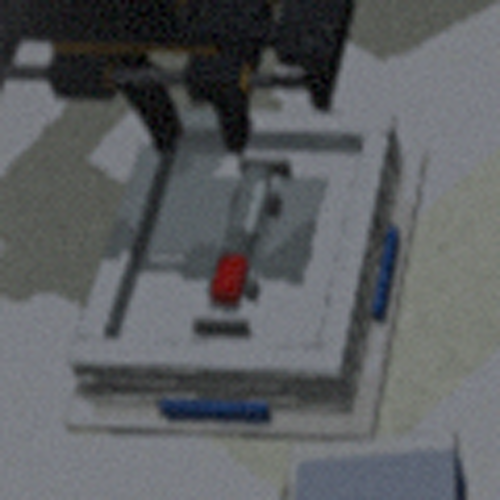

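The tube lies in the saddles between the end stops, cap at crop (230,278). I move over the tab and turn.

```bash
python3 -m pendant '[{"jaw":0.34,"linear":[1,-0.8,0],"twist":0},{"jaw":0.34,"linear":[2,-1.6,0],"twist":0},{"jaw":0.34,"linear":[2,-1.6,0],"twist":0},{"jaw":0.34,"linear":[2,-1.6,0],"twist":0},{"jaw":0.34,"linear":[0.9,-0.6,0],"twist":0},{"jaw":0.34,"linear":[0,0,0],"twist":7.05},{"jaw":0.34,"linear":[0,0,0],"twist":7.05},{"jaw":0.34,"linear":[0,0,0],"twist":7.05},{"jaw":0.34,"linear":[0,0,0],"twist":7.05},{"jaw":0.34,"linear":[0,0,0],"twist":7.05},{"jaw":0.34,"linear":[0,0,0],"twist":7.05},{"jaw":0.34,"linear":[0,0,0],"twist":7.05}]'
python3 -m pendant '[{"jaw":0.34,"linear":[0,0,0],"twist":7.05},{"jaw":0.34,"linear":[0,0,0],"twist":7.05},{"jaw":0.34,"linear":[0,0,0],"twist":7.05},{"jaw":0.34,"linear":[0,0,0],"twist":7.05},{"jaw":0.34,"linear":[0,0,0],"twist":7.05},{"jaw":0.34,"linear":[0,0,0],"twist":7.05},{"jaw":0.34,"linear":[0,0,0],"twist":7.05},{"jaw":0.34,"linear":[0,0,0],"twist":7.05},{"jaw":0.34,"linear":[0,0,0],"twist":7.05},{"jaw":0.34,"linear":[0,0,0],"twist":7.05},{"jaw":0.34,"linear":[0,0,0],"twist":7.05},{"jaw":0.34,"linear":[0,0,0],"twist":7.05}]'
python3 -c "
from h import *
go(.51,-.328,.078,-53.1)
c=grab('scene'); np.savez('s3.npz',**c)
P=cloud(c); h=cv2.cvtColor(c['color'],cv2.COLOR_BGR2HSV)
for nm,lo,hi in(('tab',8,20),('cap',0,6)):
    m=(h[...,0]>=lo)&(h[...,0]<=hi)&(h[...,1]>110)&(h[...,2]>40)&(P[...,2]>.03)&(P[...,2]<.12)&(P[...,0]<.71)&(P[...,0]>.45)&(P[...,1]<-.2)&(P[...,1]>-.4)
    v,u=np.nonzero(m); print(nm,len(u),u.mean(),v.mean(),P[m].mean(0).round(4),onplane(c,u.mean(),v.mean(),.07 if nm=='tab' else .054).round(4))
P=cloud(dict(np.load('top0.npz'))|{'f':float(np.load('top0.npz')['f'])})
T=P[(P[...,2]>.072)&(P[...,0]>.47)&(P[...,0]<.56)&(P[...,1]<-.28)&(P[...,1]>-.37)]
w,V=np.linalg.eigh(np.cov(T[:,:2].T)); print('tab axis deg',np.degrees(np.arctan2(V[1,1],V[0,1])),w**.5)
cv2.imwrite('pics/near5.png',cv2.resize(c['color'][145:265,95:215],(500,500),interpolation=2))"
```

```text
time: 8.77
position: [0.5067, -0.3261, 0.1536]
tool_rot: [0.438, 0.899, 0.001, -0.002]
ft_force: [-1.0, 0.1, -0.0]
grip_width: 0.0294
grip_force: 0.0
time: 9.77
position: [0.5067, -0.3261, 0.1536]
tool_rot: [0.929, 0.37, -0.001, -0.002]
ft_force: [-0.4, 0.3, 0.2]
grip_width: 0.0296
grip_force: 0.0
t 9.77 pos [ 0.5067 -0.3261  0.1536] yang -46.55 lin cm [0.1  0.39 7.56] twist 6.55 q6 0.06 w 0.0296 gf 0.0 F [-0.4  0.3  0.2]
tab 64 132.578125 189.796875 [ 0.516  -0.3269  0.0799] [ 0.5078 -0.3313  0.07  ]
cap 38 149.6578947368421 231.28947368421052 [ 0.6244 -0.2684  0.0575] [ 0.6221 -0.2696  0.054 ]
tab axis deg -141.93654005092353 [0.00341707 0.00892596]
```

View pics/near5.png

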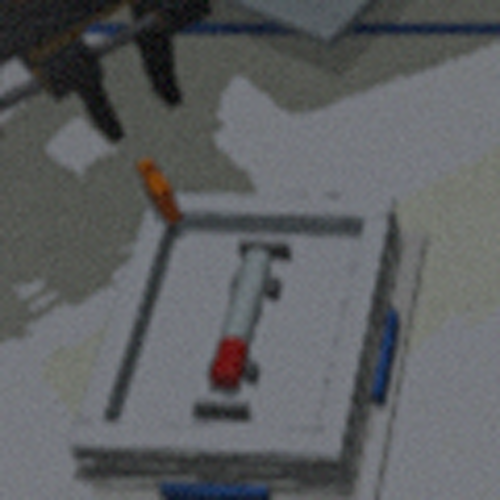

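The tube is well seated (cap at x≈0.622, so its middle is near 0.590, y≈-0.269), and the open fingers stand above the orange tab at crop (155,190). Descending on the tab.

```bash
python3 -m pendant '[{"jaw":0.34,"linear":[0.1,0.39,0],"twist":6.5},{"jaw":0.34,"linear":[0,0,1.5],"twist":0},{"jaw":0.34,"linear":[0,0,2],"twist":0},{"jaw":0.34,"linear":[0,0,2],"twist":0},{"jaw":0.34,"linear":[0,0,1],"twist":0},{"jaw":0.34,"linear":[0,0,0.6],"twist":0},{"jaw":0.34,"linear":[0,0,0],"twist":0},{"jaw":0.34,"linear":[0,0,0],"twist":0}]' 5
python3 -c "
from h import *
go(.5103,-.328,.077,-53)
c=grab('scene')
cv2.imwrite('pics/near6.png',cv2.resize(c['color'][145:265,75:215],(583,500),interpolation=2))"
```

```text
time: 10.48
position: [0.5113, -0.329, 0.0842]
tool_rot: [0.947, 0.32, -0.0, -0.0]
ft_force: [0.5, -0.2, 0.0]
grip_width: 0.0298
grip_force: 0.0
t 10.48 pos [ 0.5113 -0.329   0.0842] yang -52.65 lin cm [-0.02 -0.14  0.72] twist 0.35 q6 0.16 w 0.0298 gf 0.0 F [ 0.5 -0.2  0. ]
```

View pics/near6.png

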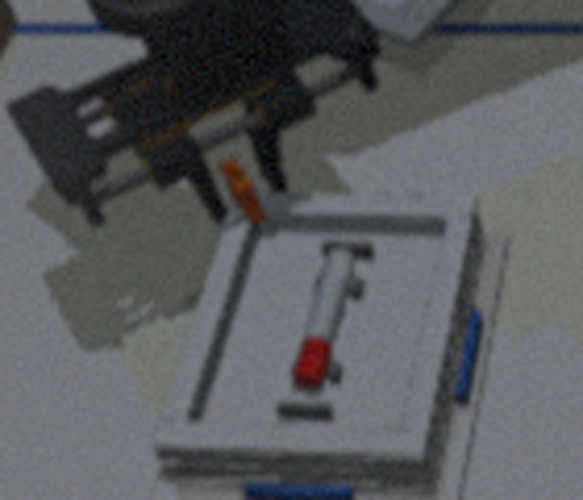

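The tab is between the fingers, at crop (243,190). Lowering the last 6 mm and closing lightly, so that the tab can pivot in the pads.

```bash
python3 -m pendant '[{"jaw":0.34,"linear":[0,-0.1,0.4],"twist":0.3},{"jaw":0.34,"linear":[0,0,0.25],"twist":0},{"jaw":0.34,"linear":[0,0,0],"twist":0},{"jaw":0.0,"linear":[0,0,0],"twist":0},{"jaw":0.0,"linear":[0,0,0],"twist":0},{"jaw":0.0,"linear":[0,0,0],"twist":0},{"jaw":0.0,"linear":[0,0,0],"twist":0},{"jaw":0.0,"linear":[0,0,0],"twist":0},{"jaw":0.0,"linear":[0,0,0],"twist":0}]' 12
python3 -c "
from h import *
go(.5103,-.328,.077,-53)"
```

```text
time: 11.28
position: [0.511, -0.3286, 0.0781]
tool_rot: [0.948, 0.317, 0.0, 0.001]
ft_force: [0.0, -0.8, -0.1]
grip_width: 0.01
grip_force: 12.0
t 11.28 pos [ 0.511  -0.3286  0.0781] yang -53.01 lin cm [-0.02 -0.09  0.11] twist -0.01 q6 0.17 w 0.01 gf 12.0 F [ 0.  -0.8 -0.1]
```

```bash
python3 -m pendant '[{"jaw":0,"linear":[0.03,0,-0.25],"twist":0},{"jaw":0,"linear":[0.04,0,-0.25],"twist":0},{"jaw":0,"linear":[0.04,0,-0.25],"twist":0},{"jaw":0,"linear":[0.04,0,-0.25],"twist":0},{"jaw":0,"linear":[0.04,0,-0.25],"twist":0},{"jaw":0,"linear":[0.04,0,-0.25],"twist":0},{"jaw":0,"linear":[0,0,0],"twist":0}]'
python3 - <<'E'
from h import *
go(.5103,-.328,.077,-53)
c=grab('scene'); np.savez('s4.npz',**c)
def corners(c):
    P=cloud(c); 
    for nm,x,y in(("far",.665,-.198),("x+",.67,-.335),("y+",.515,-.195),("centre",.59,-.25)):
        m=(abs(P[...,0]-x)<.012)&(abs(P[...,1]-y)<.012)&(P[...,2]>.02); print(nm,m.sum(),np.median(P[m][:,2]).round(4))
d=dict(np.load('s3.npz'));d['f']=float(d['f']);corners(d);corners(c)
E
```

```text
time: 11.87
position: [0.5129, -0.3275, 0.0939]
tool_rot: [0.948, 0.318, 0.0, 0.001]
ft_force: [-0.3, -1.0, 1.1]
grip_width: 0.0096
grip_force: 12.0
t 11.87 pos [ 0.5129 -0.3275  0.0939] yang -52.96 lin cm [-0.24 -0.12  1.69] twist 0.04 q6 0.17 w 0.0096 gf 12.0 F [-0.3 -1.   1.1]
far 85 0.0548
x+ 151 0.0529
y+ 74 0.0557
centre 88 0.0359
far 86 0.0561
x+ 166 0.0523
y+ 75 0.0644
centre 94 0.0433
```

The far corner stays down (0.056) and the tab is up 16 mm. Raising by another 9 mm and holding.

```bash
python3 -m pendant '[{"jaw":0,"linear":[0.05,0,-0.3],"twist":0},{"jaw":0,"linear":[0.05,0,-0.3],"twist":0},{"jaw":0,"linear":[0.05,0,-0.3],"twist":0},{"jaw":0,"linear":[0,0,0],"twist":0},{"jaw":0,"linear":[0,0,0],"twist":0}]'
python3 - <<'E'
from h import *
go(.5103,-.328,.077,-53)
c=grab('scene'); np.savez('s5.npz',**c)
P=cloud(c)
for nm,x,y in(("far",.665,-.198),("y+",.515,-.195),("centre",.59,-.25)):
    m=(abs(P[...,0]-x)<.012)&(abs(P[...,1]-y)<.012)&(P[...,2]>.02); print(nm,m.sum(),np.median(P[m][:,2]).round(4))
h=cv2.cvtColor(c['color'],cv2.COLOR_BGR2HSV)
m=(h[...,0]>=8)&(h[...,0]<=20)&(h[...,1]>110)&(h[...,2]>40)&(abs(P[...,0]-.51)<.05)&(abs(P[...,1]+.33)<.05)
print(m.sum(),np.percentile(P[m][:,2],[10,50,95]))
cv2.imwrite('pics/near7.png',cv2.resize(c['color'][145:265,75:215],(583,500),interpolation=2))
E
```

```text
time: 12.33
position: [0.5142, -0.3264, 0.1028]
tool_rot: [0.948, 0.318, 0.0, 0.001]
ft_force: [0.2, -2.9, 2.4]
grip_width: 0.0096
grip_force: 12.0
t 12.33 pos [ 0.5142 -0.3264  0.1028] yang -52.97 lin cm [-0.41 -0.11  2.58] twist 0.03 q6 0.18 w 0.0096 gf 12.0 F [ 0.2 -2.9  2.4]
far 89 0.0578
y+ 83 0.0704
centre 96 0.0482
65 [0.08952455 0.11017644 0.18262724]
```

View pics/near7.png

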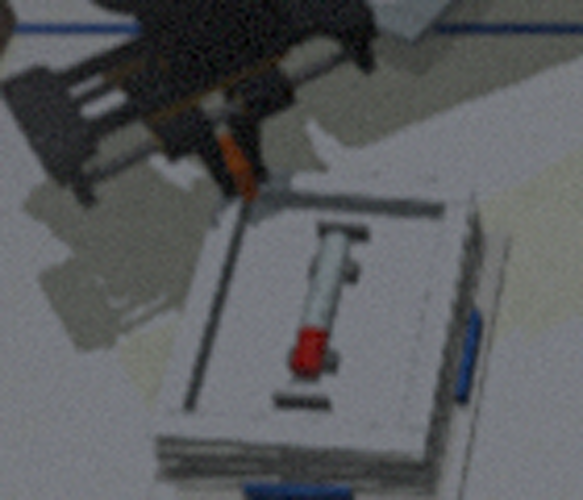

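The tray is tilted with its far corner still resting and the tube in the saddles (cap at crop (308,352)). Tab corner is up about 24 mm, so I grip hard and lift slowly.

```bash
python3 -m pendant '[{"jaw":0,"linear":[0,0,0],"twist":0},{"jaw":0,"linear":[0,0,0],"twist":0},{"jaw":0,"linear":[0,0,0],"twist":0},{"jaw":0,"linear":[0,0,-0.25],"twist":0},{"jaw":0,"linear":[0,0,-0.25],"twist":0},{"jaw":0,"linear":[0,0,-0.25],"twist":0},{"jaw":0,"linear":[0,0,-0.25],"twist":0},{"jaw":0,"linear":[0,0,-0.25],"twist":0},{"jaw":0,"linear":[0,0,-0.25],"twist":0},{"jaw":0,"linear":[0,0,-0.25],"twist":0},{"jaw":0,"linear":[0,0,0],"twist":0}]' 60
cat > tilt.py <<'E'
from h import *
go(.5103,-.328,.077,-53)
c=grab('scene'); P=cloud(c); o=robot.get_obs()["position"]; h=cv2.cvtColor(c['color'],cv2.COLOR_BGR2HSV)
R=Ro.from_quat(robot.get_obs()["tool_rot"]).as_matrix(); L=(P-o)@R  # tool coords: tray x-diag along +x
# pale low-sat points within the tray footprint in front of tool
m=(c['depth']>0)&(L[...,0]>.02)&(L[...,0]<.215)&(abs(L[...,1])<.115)&(h[...,1]<90)
X=L[m]; best=None
# rim plane fit by RANSAC-lite
rng=np.random.default_rng(0)
for _ in range(800):
    p=X[rng.choice(len(X),3,False)]; n=np.cross(p[1]-p[0],p[2]-p[0]); n/=np.linalg.norm(n)+1e-12
    if abs(n[2])<.85: continue
    k=(abs((X-p[0])@n)<.002); 
    # tray plane must lie above stack: prefer many inliers
    if best is None or k.sum()>best[0]: best=(k.sum(),n*np.sign(-n[2]),p[0],k)
q=X[best[3]]; n=np.linalg.svd(q-q.mean(0),full_matrices=False)[2][2]; n*=-np.sign(n[2])
print("inl",best[0],"mean tool",q.mean(0).round(3),"tilt total",np.arccos(-n[2]).round(3),"along diag",n[0].round(3),"across",n[1].round(3))
r=(((h[...,0]<7)|(h[...,0]>172))&(h[...,1]>110)&(h[...,2]>40)&(abs(L[...,1])<.15)&(L[...,0]>0)&(L[...,0]<.25)&(abs(L[...,2])<.15))
print("cap world",P[r].mean(0).round(4),r.sum())
Pw=P[(P[...,0]>.49)&(P[...,0]<.69)&(abs(P[...,1]+.268)<.08)&(P[...,2]>.0)]
import sys
if len(sys.argv)>1: cv2.imwrite(sys.argv[1],cv2.resize(c['color'],(800,600),interpolation=2))
E
python3 tilt.py pics/a8.png
```

```text
time: 13.3
position: [0.5135, -0.3251, 0.1197]
tool_rot: [0.948, 0.318, -0.0, -0.001]
ft_force: [-0.2, -0.0, -0.7]
grip_width: 0.0094
grip_force: 60.0
t 13.3 pos [ 0.5135 -0.3251  0.1197] yang -52.95 lin cm [-0.43  0.04  4.27] twist 0.05 q6 0.18 w 0.0094 gf 60.0 F [-0.2 -0.  -0.7]
inl 1560 mean tool [0.099 0.002 0.054] tilt total 0.128 along diag 0.127 across 0.013
cap world [ 0.6131 -0.2717  0.0873] 85
```

View pics/a8.png

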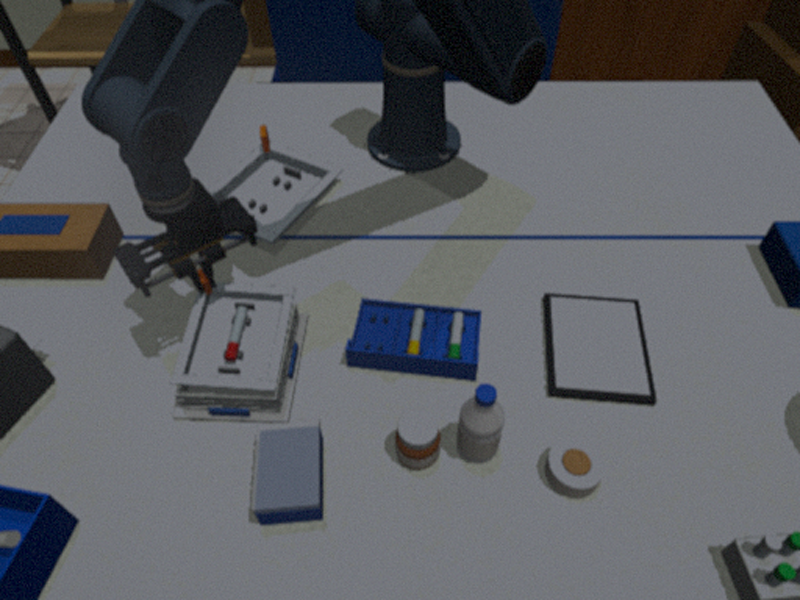

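The tray is free of the stack (force about 0), tilted 0.13 rad, with the tube in its saddles at (235,335). Lifting on.

```bash
python3 -m pendant '[{"jaw":0,"linear":[0,0,-0.4],"twist":0},{"jaw":0,"linear":[0,0,-0.8],"twist":0},{"jaw":0,"linear":[0,0,-1.2],"twist":0},{"jaw":0,"linear":[0,0,-1.4],"twist":0},{"jaw":0,"linear":[0,0,-1.5],"twist":0},{"jaw":0,"linear":[0,0,-1.6],"twist":0},{"jaw":0,"linear":[0,0,-1.6],"twist":0},{"jaw":0,"linear":[0,0,-1.5],"twist":0},{"jaw":0,"linear":[0,0,-1.2],"twist":0},{"jaw":0,"linear":[0,0,-0.8],"twist":0},{"jaw":0,"linear":[0,0,-0.4],"twist":0},{"jaw":0,"linear":[0,0,0],"twist":0}]' 60
python3 tilt.py
```

```text
time: 14.35
position: [0.5141, -0.3262, 0.2449]
tool_rot: [0.948, 0.317, 0.001, 0.001]
ft_force: [0.2, -0.4, -1.5]
grip_width: 0.0091
grip_force: 60.0
t 14.35 pos [ 0.5141 -0.3262  0.2449] yang -52.98 lin cm [-0.42 -0.13 16.79] twist 0.02 q6 0.18 w 0.0091 gf 60.0 F [ 0.2 -0.4 -1.5]
inl 1667 mean tool [0.094 0.002 0.053] tilt total 0.104 along diag 0.103 across -0.014
cap world [ 0.6108 -0.2743  0.2134] 109
```

```bash
python3 -m pendant '[{"jaw":0,"linear":[0.22,-0.34,0],"twist":0},{"jaw":0,"linear":[0.44,-0.67,0],"twist":0},{"jaw":0,"linear":[0.65,-1.01,0],"twist":0},{"jaw":0,"linear":[0.87,-1.34,0],"twist":0},{"jaw":0,"linear":[1.09,-1.68,0],"twist":0},{"jaw":0,"linear":[1.31,-2.01,0],"twist":0},{"jaw":0,"linear":[1.41,-2.18,0],"twist":0},{"jaw":0,"linear":[1.41,-2.18,0],"twist":0},{"jaw":0,"linear":[1.41,-2.18,0],"twist":0},{"jaw":0,"linear":[1.41,-2.18,0],"twist":0},{"jaw":0,"linear":[1.41,-2.18,0],"twist":0},{"jaw":0,"linear":[1.41,-2.18,0],"twist":0}]' 60
python3 -m pendant '[{"jaw":0,"linear":[1.41,-2.18,0],"twist":0},{"jaw":0,"linear":[1.41,-2.18,0],"twist":0},{"jaw":0,"linear":[1.41,-2.18,0],"twist":0},{"jaw":0,"linear":[1.41,-2.18,0],"twist":0},{"jaw":0,"linear":[1.41,-2.18,0],"twist":0},{"jaw":0,"linear":[1.41,-2.18,0],"twist":0},{"jaw":0,"linear":[1.41,-2.18,0],"twist":0},{"jaw":0,"linear":[1.31,-2.01,0],"twist":0},{"jaw":0,"linear":[1.2,-1.84,0],"twist":0},{"jaw":0,"linear":[0.87,-1.34,0],"twist":0},{"jaw":0,"linear":[0.65,-1.01,0],"twist":0},{"jaw":0,"linear":[0.44,-0.67,0],"twist":0}]' 60
python3 -m pendant '[{"jaw":0,"linear":[0.22,-0.34,0],"twist":0},{"jaw":0,"linear":[0,0,0],"twist":0},{"jaw":0,"linear":[0,0,0],"twist":0}]' 60
sed -i 's/go(.5103,-.328,.077,-53)/go(.476,.2365,.23,-53)/' tilt.py; python3 tilt.py pics/a9.png
```

```text
time: 15.4
position: [0.4953, -0.0837, 0.2432]
tool_rot: [0.948, 0.318, -0.0, -0.001]
ft_force: [0.8, 0.3, -0.9]
grip_width: 0.0097
grip_force: 60.0
time: 16.4
position: [0.4763, 0.1783, 0.2432]
tool_rot: [0.948, 0.318, -0.001, -0.0]
ft_force: [0.8, -0.5, -1.1]
grip_width: 0.0091
grip_force: 60.0
time: 16.65
position: [0.4774, 0.1801, 0.2433]
tool_rot: [0.948, 0.317, -0.0, 0.0]
ft_force: [0.1, -0.0, -1.3]
grip_width: 0.0095
grip_force: 60.0
t 16.65 pos [0.4774 0.1801 0.2433] yang -52.99 lin cm [ 3.28 -4.59  1.32] twist 0.01 q6 1.07 w 0.0095 gf 60.0 F [ 0.1 -0.  -1.3]
inl 2258 mean tool [ 0.148 -0.025  0.225] tilt total 0.009 along diag 0.008 across 0.005
cap world [0.5835 0.2322 0.2091] 95
```

View pics/a9.png

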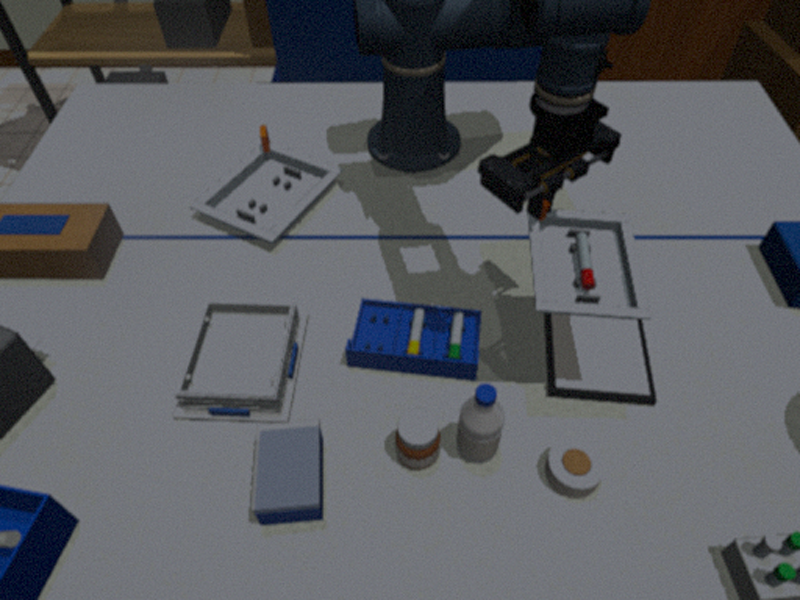

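The stack stands in its holder and the tray, with the tube in its saddles at (585,262), is held about 5.6 cm short of the panel centre. Making the last shift.

```bash
python3 -m pendant '[{"jaw":0,"linear":[0.2,-0.28,0.1],"twist":0},{"jaw":0,"linear":[0.45,-0.63,0.2],"twist":0},{"jaw":0,"linear":[0.65,-0.9,0.25],"twist":0},{"jaw":0,"linear":[0.65,-0.9,0.25],"twist":0},{"jaw":0,"linear":[0.65,-0.9,0.25],"twist":0},{"jaw":0,"linear":[0.45,-0.65,0.15],"twist":0},{"jaw":0,"linear":[0.23,-0.33,0.1],"twist":0},{"jaw":0,"linear":[0,0,0],"twist":0},{"jaw":0,"linear":[0,0,0],"twist":0},{"jaw":0,"linear":[0,0,0],"twist":0},{"jaw":0,"linear":[0,0,0],"twist":0},{"jaw":0,"linear":[0,0,0],"twist":0}]' 60
sed -i 's/(abs(L\[...,1\])<.115)&(h/(abs(L[...,1])<.115)\&(P[...,2]>.08)\&(h/' tilt.py; python3 tilt.py
```

```text
time: 17.7
position: [0.4762, 0.2364, 0.2305]
tool_rot: [0.948, 0.317, 0.0, 0.0]
ft_force: [0.1, 0.1, -0.7]
grip_width: 0.0092
grip_force: 60.0
t 17.7 pos [0.4762 0.2364 0.2305] yang -53.02 lin cm [-0.01 -0.02  0.05] twist -0.02 q6 1.18 w 0.0092 gf 60.0 F [ 0.1  0.1 -0.7]
inl 1676 mean tool [ 0.096 -0.005  0.054] tilt total 0.12 along diag 0.12 across 0.007
cap world [0.5847 0.2895 0.1956] 96
```

```bash
python3 -c "
from rig import robot
print(robot.hand_in())"
```

```text
the job is handed in; nothing more can be done
None
```

I handed the job in with the tray held over the light panel, the red-capped tube in its saddles, at 17.7 s; the hand-in gave no pass or fail verdict. At the last check it was within about 1 cm of centre by my estimate, about 14–16 cm above the panel and tilted 0.12 rad, with the lower trays, other tubes and bench items looking untouched.

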